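Lay out gearbox shaft parts in reverse order for reassembly

TASK

The gear, bearing, spacer tube and nut stand in the strip-down rack in the order they came off the shaft; move them to the empty assembly tray in the reverse order, so that the leftmost part in the rack ends in the tray's rightmost place, the next in the place beside it, and so on. The bearing is sunk in its pocket: press its ejector lever fully down to raise it, then lift it out. Leave each part standing in the middle of its place, the same way up as it was.

Things in the scene. Friction and masses are not known exactly. Their poses are not given: they have to be found in the camera images.
- gear: steel spur gear, toothed disc 51 mm in diameter and 12 mm thick, with a plain round hub 26 mm in diameter standing 16 mm above the disc (28 mm in all); about 200 g; origin at the centre of its underside, z up through the hub. Starts in seat_gear, its underside 30 mm above that block's underside
- bearing: ball bearing, 47 mm in diameter, 18 mm thick, steel rings with a dark seal between them; about 140 g; origin at the centre of its underside, z up. Starts sunk in the pocket of seat_bearing, its top 0.5 mm below the block's top; with the ejector fully pressed it stands 13.5 mm above the block's top
- spacer: aluminium spacer tube standing on end, 28 mm outside and 18 mm inside diameter, 40 mm tall; about 110 g; origin at the centre of its underside, z up. Starts in seat_spacer, its underside 30 mm above that block's underside
- nut: dark hexagon nut lying flat, 36 mm across flats, 20 mm thick; about 130 g; origin at the centre of its underside, z up; two of its flats face along its own +x and -x. Starts in seat_nut, its underside 30 mm above that block's underside
- seat_gear: wooden seat block 72 x 74 x 36 mm of the strip-down rack, fixed, on a 6 mm base plate (block top 42 mm above the bench); origin at the centre of its underside, y along the row; round pocket 57 mm wide, 6 mm deep
- seat_bearing: aluminium seat block of the strip-down rack, same size and axes as the wooden ones; round pocket 51 mm wide around the bearing, 18.5 mm deep with the ejector up. A lever with a dark rubber pad (24 x 26 mm) sticks out of its -x face: pad centre at x = -84 mm, y = 0. All seats share one yaw; neighbours are 82 mm apart along y, in any order
- seat_spacer: wooden seat block 72 x 74 x 36 mm of the strip-down rack, fixed, on a 6 mm base plate (block top 42 mm above the bench); origin at the centre of its underside, y along the row; round pocket 37 mm wide, 6 mm deep
- seat_nut: wooden seat block 72 x 74 x 36 mm of the strip-down rack, fixed, on a 6 mm base plate (block top 42 mm above the bench); origin at the centre of its underside, y along the row; square pocket 51 mm wide, 6 mm deep
- tray: assembly tray, fixed plywood board 90 x 320 mm, 12 mm thick, with five dark dividers (6 mm thick, 10 mm above the board) along x and four places 72 mm wide between them, open front and back. Origin at the centre of its underside, y along the row, to the left (world +y give or take its yaw); places centred at y = -117, -39, 39, 117 mm, x = 0; parts stand at z = 12 mm
- ejector (a joint): ejector lever of seat_bearing, rad: 0 up, 0.5 fully down (a stop). Press the pad's middle straight down with 3 to 4 N; its top is 50 mm above the bench when up, 28 mm when fully down (hinge line along the block's y at its x = -40 mm, 36 mm above the bench). Lifts the bearing in proportion, 14 mm at 0.5, and stays where it is left

How it is judged:
On the way:
1. the ejector lever is pressed down and the bearing rises in its pocket (value of joint ejector above 0.38 rad and z of bearing in the frame of seat_bearing above 0.026 m and horizontal distance between bearing and seat_bearing below 0.01 m), for 0.1 s.
At the end, for the whole second after the job is handed in: each part rests released and upright on the tray board, within 15 mm of the centre of its place both along and across the row, and the order from left to right in the tray is the reverse of the order of the parts' seats in the rack (((y of each of seat_bearing, seat_spacer, seat_nut in the frame of seat_gear below 0.041 m and y of gear in the frame of tray between -0.132 and -0.102 m) or (y of any of seat_bearing, seat_spacer, seat_nut in the frame of seat_gear above 0.041 m and y of each of seat_bearing, seat_spacer, seat_nut in the frame of seat_gear below 0.123 m and y of gear in the frame of tray between -0.054 and -0.024 m) or (y of any of seat_bearing, seat_spacer, seat_nut in the frame of seat_gear above 0.123 m and y of each of seat_bearing, seat_spacer, seat_nut in the frame of seat_gear below 0.205 m and y of gear in the frame of tray between 0.024 and 0.054 m) or (y of any of seat_bearing, seat_spacer, seat_nut in the frame of seat_gear above 0.205 m and y of gear in the frame of tray between 0.102 and 0.132 m)) and ((y of each of seat_gear, seat_spacer, seat_nut in the frame of seat_bearing below 0.041 m and y of bearing in the frame of tray between -0.132 and -0.102 m) or (y of any of seat_gear, seat_spacer, seat_nut in the frame of seat_bearing above 0.041 m and y of each of seat_gear, seat_spacer, seat_nut in the frame of seat_bearing below 0.123 m and y of bearing in the frame of tray between -0.054 and -0.024 m) or (y of any of seat_gear, seat_spacer, seat_nut in the frame of seat_bearing above 0.123 m and y of each of seat_gear, seat_spacer, seat_nut in the frame of seat_bearing below 0.205 m and y of bearing in the frame of tray between 0.024 and 0.054 m) or (y of any of seat_gear, seat_spacer, seat_nut in the frame of seat_bearing above 0.205 m and y of bearing in the frame of tray between 0.102 and 0.132 m)) and ((y of each of seat_gear, seat_bearing, seat_nut in the frame of seat_spacer below 0.041 m and y of spacer in the frame of tray between -0.132 and -0.102 m) or (y of any of seat_gear, seat_bearing, seat_nut in the frame of seat_spacer above 0.041 m and y of each of seat_gear, seat_bearing, seat_nut in the frame of seat_spacer below 0.123 m and y of spacer in the frame of tray between -0.054 and -0.024 m) or (y of any of seat_gear, seat_bearing, seat_nut in the frame of seat_spacer above 0.123 m and y of each of seat_gear, seat_bearing, seat_nut in the frame of seat_spacer below 0.205 m and y of spacer in the frame of tray between 0.024 and 0.054 m) or (y of any of seat_gear, seat_bearing, seat_nut in the frame of seat_spacer above 0.205 m and y of spacer in the frame of tray between 0.102 and 0.132 m)) and ((y of each of seat_gear, seat_bearing, seat_spacer in the frame of seat_nut below 0.041 m and y of nut in the frame of tray between -0.132 and -0.102 m) or (y of any of seat_gear, seat_bearing, seat_spacer in the frame of seat_nut above 0.041 m and y of each of seat_gear, seat_bearing, seat_spacer in the frame of seat_nut below 0.123 m and y of nut in the frame of tray between -0.054 and -0.024 m) or (y of any of seat_gear, seat_bearing, seat_spacer in the frame of seat_nut above 0.123 m and y of each of seat_gear, seat_bearing, seat_spacer in the frame of seat_nut below 0.205 m and y of nut in the frame of tray between 0.024 and 0.054 m) or (y of any of seat_gear, seat_bearing, seat_spacer in the frame of seat_nut above 0.205 m and y of nut in the frame of tray between 0.102 and 0.132 m)) and x of gear in the frame of tray between -0.015 and 0.015 m and z of gear in the frame of tray between 0.008 and 0.016 m and angle between each of gear, bearing, spacer, nut's own z axis and vertical below 0.12 rad and linear speed of each of gear, bearing, spacer, nut below 0.02 m/s and angular speed of each of gear, bearing, spacer, nut below 0.2 rad/s and x of bearing in the frame of tray between -0.015 and 0.015 m and z of bearing in the frame of tray between 0.008 and 0.016 m and x of spacer in the frame of tray between -0.015 and 0.015 m and z of spacer in the frame of tray between 0.008 and 0.016 m and x of nut in the frame of tray between -0.015 and 0.015 m and z of nut in the frame of tray between 0.008 and 0.016 m); the robot touches nothing.
It also fails if it takes over 115 s, if anything falls off the work surface, if the arm or the gripper's body presses on something with over 40 N, if the wrist force passes 120 N, or if a joint passes its speed limit or range.

ROBOT

A 6-joint arm with a two-finger parallel gripper is mounted at the origin on the work surface. World frame = base frame: x ahead of the robot, y to its left, z up, the work surface at z = 0. Lengths are in m, angles in rad, forces in N, time in s.
With the tool pointing down it reaches from about 0.375 to 0.975 m from the base axis. Payload 3.8 kg.
Tool frame: the origin (TCP) lies on the centre line of the jaws, within the pads' length; the fingertips stand 17 mm ahead of it and the grasp point (between the pads) lies 2 mm behind it (bot.tip_extent is the distance from the TCP to the fingertips, in m); z points along the fingers, y is the line along which they close (so a half turn about z gives the same grasp; the last joint's range is limited). The gripper opens to 85 mm and grips with 20 to 120 N. Pads are 22 mm wide; open, the fingers measure 114 mm over their backs; the gripper's body (76 mm by 85 mm) begins 54 mm behind the grasp point. The pads swing forward as they close: fully open they stand 13 mm farther back than shut.
Start: joints at [-1.262, 0.264, 1.604, -0, 1.274, -0.037], TCP at [0.229, -0.635, 0.248] pointing down, gripper open.
Joint ranges: [-2.63, 2.63], [-0.94, 2.18], [0.31, 2.57], [-1.31, 4.45], [0, 2.66], [-2.55, 2.55]. Speed limits (rad/s): [2.57, 2.57, 3.14, 3.14, 3.14, 3.14].

INTERFACE

Orientations are given as a rotation vector (axis times angle).
In Python, from workcell import readout, read_camera, finish_job, bot gives the robot as it stands.
- The arm moves only by the tool jog_arm, never from a script. Its argument "deltas" is one flat list of numbers, 7 for each row, row after row: the shift along the tool's x, y, z in m, then the turn, a rotation vector about the tool's x, y, z in degrees, then the gripper command: -1 is shut, 1 is fully open, values between are in proportion. A call has 1 to 8 rows; each row is the pose to reach, as a shift and turn from the pose commanded when the call began, along the tool's axes at that moment; what a row does not reach only later rows make up. A row lasts 1/10 s, in which the tool goes at most 50 mm and 8.59 degrees, less where a joint would pass 70% of its speed; a pose out of reach is approached as far as the arm can. A call with a gripper value outside its range is refused whole. The fingers move at their own pace and stop on an object; "squeeze" is the grip in N (left out, the last holds). Time passes only in rows, so rows that repeat a pose let the fingers close. It gives the time, the measured TCP pose, the force, the opening and the grip force at its end, in the units of the state.
- readout.read_state(): the state, without advancing time (a new reading comes with each control period).
- read_camera(name): name is "side" or "top" or "wrist"; returns a dict with "color" (400x640x3 uint8, blue, green, red), "fx", "fy", "cx", "cy" (pixels), "origin" and "attitude" of the camera in the world. Camera axes: x right, y down, z forward; pixel columns grow to the right and rows downward; lengths in m; the calibration is good to about 2 mm. A picture is of the moment at which its call begins. There is no depth.
- finish_job(): hands the job in; it is judged then, once.
The state is a dict: "time": time; "q": joint angles; "joint_vel": joint speeds; "joint_torque": joint torques, N m; "tool_pos": TCP position; "tcp_rot": TCP orientation; "wrist_force": force on the tool from outside, world axes, zero at the start; "torque": the same for the moment, N m; "width": opening from 0.0 (shut) to 1.0 (fully open); "grip_force": force on a finger pad.
Only numpy, scipy, OpenCV 4.12 (cv2) and the standard library are available. Lean on these libraries where they do the work, as an engineer would, in place of code of your own. Each camera call takes 0.05 s, during which the arm holds its last target. There are 200 camera calls.

## Working session

There is one attempt and no reset: what is moved stays moved. The work goes in short steps, Python scripts to look and compute and a tool call to move; the robot and the scene stay as the last step left them, time stands still between calls to the robot, and variables do not carry over. Pictures are saved under pics/ and viewed, at most 14 in all, crops included, and the job is handed in when it is done.

Besides the shell and the picture viewer there is one more tool, called in YAML: its name, and indented under it one key for each argument. jog_arm: Moves the arm, as the interface text tells. Its arguments: {"type":"object","properties":{"deltas":{"type":"array"},"squeeze":{"type":"number"}},"required":["deltas"]}

```bash
mkdir -p pics; ls
python3 - <<'E'
from workcell import readout, read_camera, bot
import cv2,numpy as np
for n in("top","side"):
    c=read_camera(n); cv2.imwrite(f"pics/{n}0.png",c["color"]); print(n,c["fx"],c["cx"],c["cy"],c["origin"],c["attitude"])
s=readout.read_state();print(s["time"],s["tool_pos"],s["tcp_rot"],bot.tip_extent)
E
```

```text
pics
top 475.0343034941432 314.142126926885 194.87087944994238 [ 0.3734759  -0.01497449  1.0880544 ] [-2.15400275  2.10779653 -0.15293664]
side 448.0862779898167 312.4854648147266 204.30491552919892 [ 0.3190082  -0.71134381  0.61903617] [-2.21765063  0.35616056 -0.1843016 ]
0.1 [ 0.22860902 -0.63443066  0.2470401 ] [-3.09268898e+00 -5.40128785e-01  4.20144070e-04] 0.017
```

View pics/top0.png

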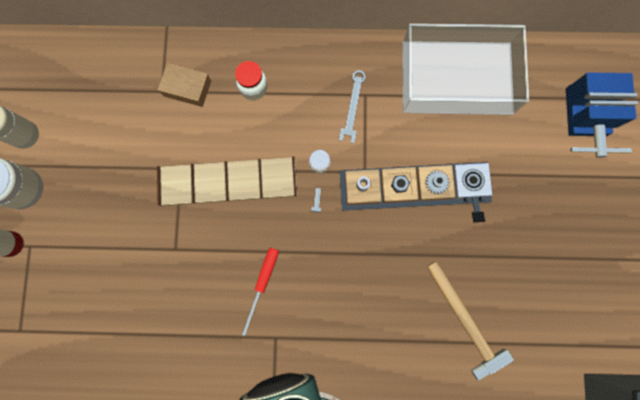

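View pics/side0.png

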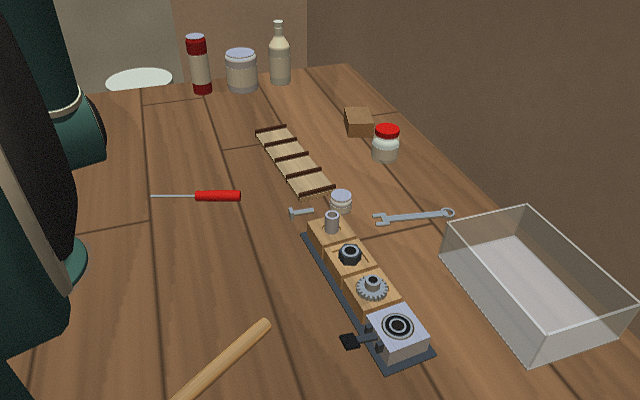

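The top view shows the rack from left to right: spacer (363,183), nut (401,183), gear (437,182) and bearing (473,180), with the ejector pad at (478,216). The tray runs from (160,185) to (295,177). The side view confirms the order. I'll enlarge these areas and measure them.

```bash
cat > h.py <<'E'
import numpy as np,cv2
from scipy.spatial.transform import Rotation as R
from workcell import readout, read_camera, bot
def ray(c,px,z):
    px=np.atleast_2d(px).astype(float)
    d=np.c_[(px[:,0]-c["cx"])/c["fx"],(px[:,1]-c["cy"])/c["fy"],np.ones(len(px))]@R.from_rotvec(c["attitude"]).as_matrix().T
    o=np.array(c["origin"]); return o+d*((z-o[2])/d[:,2])[:,None]
def proj(c,P):
    q=(np.atleast_2d(P)-c["origin"])@R.from_rotvec(c["attitude"]).as_matrix()
    return np.c_[c["fx"]*q[:,0]/q[:,2]+c["cx"],c["fy"]*q[:,1]/q[:,2]+c["cy"]]
def delta(target,yaw=None):
    "tool-axis shift (m) and turn about tool z (deg), yaw=direction of tool y in world"
    s=readout.read_state();M=R.from_rotvec(s["tcp_rot"]).as_matrix()
    print("pos",np.round(s["tool_pos"],4),"t",s["time"],"tooly",np.degrees(np.arctan2(M[1,1],M[0,1])).round(2),"tilt",np.degrees(np.arccos(-M[2,2])).round(2))
    print("shift",np.round(M.T@(np.array(target)-s["tool_pos"]),4))
    if yaw is not None:
        y=M.T@np.array([np.cos(yaw),np.sin(yaw),0]); a=np.degrees(np.arctan2(-y[0],y[1])); print("turn",round((a+90)%180-90,2))
E
python3 - <<'E'
from h import *
c=read_camera("top");im=c["color"];cv2.imwrite("pics/top1.png",im)
a=cv2.resize(im[145:220,155:305],None,fx=4,fy=4,interpolation=2);b=cv2.resize(im[155:230,337:497],None,fx=4,fy=4,interpolation=2)
a=cv2.copyMakeBorder(a,0,0,0,40,0);cv2.imwrite("pics/crop.png",np.vstack([a[:290],b]))
hsv=cv2.cvtColor(im,cv2.COLOR_BGR2HSV)
for p in [(177,185),(210,182),(244,180),(277,177),(350,175),(465,168),(180,210),(478,216),(455,205),(195,185)]: print(p,hsv[p[1],p[0]])
E
```

```text
(177, 185) [ 22  63 223]
(210, 182) [ 22  66 221]
(244, 180) [ 21  65 221]
(277, 177) [ 22  65 219]
(350, 175) [ 18  92 222]
(465, 168) [104  33 234]
(180, 210) [ 15 105 133]
(478, 216) [96 36 35]
(455, 205) [ 15 108 132]
(195, 185) [ 21  68 218]
```

View pics/crop.png

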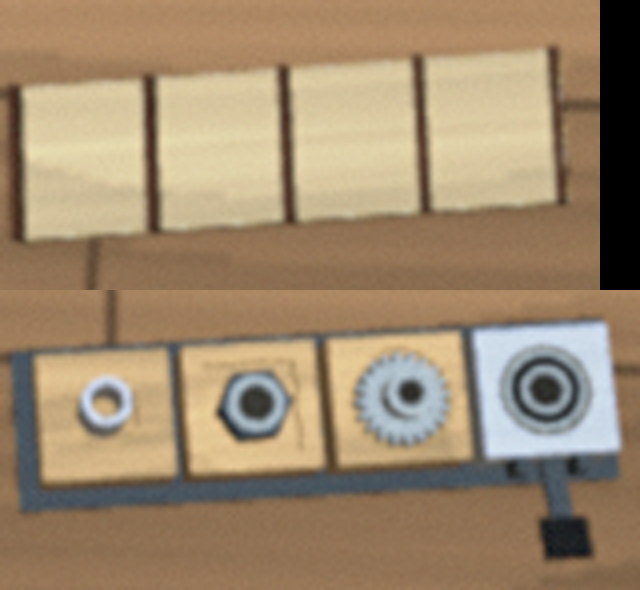

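The crop shows clear tray places split by dividers, and four seats. The nut is rotated in its pocket, and the pad sits near original pixel (478,216). Next I'll measure with masks.

Run:
```python
from h import *
c=read_camera("top");im=c["color"];hsv=cv2.cvtColor(im,cv2.COLOR_BGR2HSV)
def blobs(m,x0,y0,x1,y1,amin):
    w=np.zeros_like(m);w[y0:y1,x0:x1]=m[y0:y1,x0:x1]
    cs,_=cv2.findContours(w,cv2.RETR_EXTERNAL,cv2.CHAIN_APPROX_NONE)
    return sorted([k for k in cs if cv2.contourArea(k)>amin],key=lambda k:k[:,0,0].min())
def rects(name,cs,z):
    for k in cs:
        P=ray(c,k[:,0,:],z)[:,:2]
        r=cv2.minAreaRect((P*1000).astype(np.float32)); print(name,np.round(r[0],1),np.round(r[1],1),round(r[2],2))
rects("place",blobs(cv2.inRange(hsv,(17,35,185),(28,85,255)),155,150,300,212,300),0.012)
rects("wood",blobs(cv2.inRange(hsv,(12,60,185),(26,140,255)),338,160,460,212,300),0.042)
rects("alu",blobs(cv2.inRange(hsv,(90,10,190),(120,60,255)),452,160,496,205,300),0.042)
rects("pad",blobs(cv2.inRange(hsv,(0,0,0),(180,255,60)),465,206,492,226,30),0.05)
# parts: rough top centres
for n,p,z in(("spacer",(337+105/4,155+(402-290)/4),.076),("nut",(337+257/4,155+(402-290)/4),.056),("gear",(337+410/4,155+(393-290)/4),.064),("bearing",(337+545/4,155+(390-290)/4),.0415)): print(n,ray(c,p,z)[0].round(4))
s=readout.read_state();print(s["time"])
```

```text
place [565.2 325.5] [89.1 67.5] 4.25
place [572.7 247. ] [90.2 67.4] 3.6
place [579.8 168.9] [89.1 69.3] 5.31
place [587.   91.2] [89. 70.] 5.3
wood [ 564.1 -104.6] [68.9 72.2] 4.95
wood [ 570.7 -186.7] [70.5 73. ] 3.68
wood [ 577.4 -268.2] [69.7 73.7] 4.23
alu [ 583.4 -350.2] [71.9 73.7] 4.4
pad [ 499.6 -355.6] [19.8 25.4] 1.22
spacer [ 0.5641 -0.1024  0.076 ]
nut [ 0.5696 -0.1878  0.056 ]
gear [ 0.5747 -0.2698  0.064 ]
bearing [ 0.5824 -0.3505  0.0415]
0.2
```

Run:
```python
from h import *
delta((.54,-.23,.32),np.radians(4.5))
```

```text
pos [ 0.2286 -0.6346  0.2474] t 0.2 tooly -70.19 tilt 0.08
shift [ 0.4301 -0.2753 -0.0722]
turn -74.69
```

jog_arm:
  deltas: [0.43,-0.275,-0.072,0,0,-74.7,-1,0.43,-0.275,-0.072,0,0,-74.7,-1,0.43,-0.275,-0.072,0,0,-74.7,-1,0.43,-0.275,-0.072,0,0,-74.7,-1,0.43,-0.275,-0.072,0,0,-74.7,-1,0.43,-0.275,-0.072,0,0,-74.7,-1,0.43,-0.275,-0.072,0,0,-74.7,-1,0.43,-0.275,-0.072,0,0,-74.7,-1]

```text
time: 1.0
tool_pos: [0.4712, -0.3194, 0.3044]
tcp_rot: [2.242, 2.2, 0.0]
wrist_force: [0.4, -0.5, -0.7]
width: -0.0
grip_force: 0.0
```

Run:
```python
from h import *
delta((.54,-.23,.32),np.radians(4.5))
```

```text
pos [ 0.4712 -0.3194  0.3044] t 1.0 tooly -1.09 tilt 0.01
shift [ 0.0907  0.0671 -0.0156]
turn -5.59
```

jog_arm:
  deltas: [0.09,0.067,-0.016,0,0,-5.6,-1,0.09,0.067,-0.016,0,0,-5.6,-1,0.09,0.067,-0.016,0,0,-5.6,-1,0.09,0.067,-0.016,0,0,-5.6,-1]

```text
time: 1.4
tool_pos: [0.5407, -0.2312, 0.3203]
tcp_rot: [2.135, 2.304, 0.0]
wrist_force: [0.0, 0.1, -0.3]
width: 0.002
grip_force: 0.0
```

Run:
```python
from h import *
c=read_camera("wrist");cv2.imwrite("pics/w0.png",c["color"]);np.save("w0.npy",c,allow_pickle=True)
print(c["fx"],c["origin"],c["attitude"])
delta((.50,-.357,.10),np.radians(4.5))
```

```text
314.98671911682163 [ 0.53410549 -0.14796086  0.44491759] [2.81109955 0.10654403 0.01688758]
pos [ 0.5396 -0.2326  0.3199] t 1.45 tooly 4.28 tilt 0.06
shift [-0.121  -0.0486  0.22  ]
turn -0.22
```

View pics/w0.png

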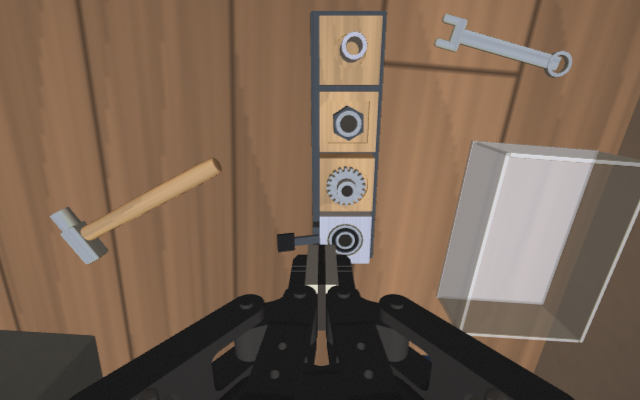

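The wrist view shows the spacer at (353,46), nut at (348,123), gear hub at (347,190), bearing at (345,240) and pad at (286,242). The nut's vertices point along the row, so its flats face about ±x and can be gripped across the row.

Run:
```python
from h import *
c=np.load("w0.npy",allow_pickle=True).item();im=c["color"]
hsv=cv2.cvtColor(im,cv2.COLOR_BGR2HSV)
m=cv2.bitwise_not(cv2.inRange(hsv,(8,50,120),(30,255,255)))
for n,(x0,y0,x1,y1),z in(("spacer",(330,25,378,70),.076),("nut",(326,100,372,147),.056),("gear",(324,162,372,212),.048)):
    w=np.zeros_like(m);w[y0:y1,x0:x1]=m[y0:y1,x0:x1]
    k=max(cv2.findContours(w,cv2.RETR_EXTERNAL,cv2.CHAIN_APPROX_NONE)[0],key=cv2.contourArea)
    P=(ray(c,k[:,0,:],z)[:,:2]*1000).astype(np.float32)
    print(n,np.round(cv2.minEnclosingCircle(P),1) if 0 else [np.round(v,1) for v in cv2.minEnclosingCircle(P)],[np.round(v,1) for v in cv2.minAreaRect(P)])
for n,p,z in(("spacer",(354,45),.076),("nut",(348,123),.056),("hub",(347,190),.064),("bearing",(345,240),.0415),("pad",(286,242),.05)): print(n,ray(c,p,z)[0].round(4))
a=cv2.resize(im[15:265,270:390],None,fx=2.4,fy=2.4,interpolation=2)
```

```text
spacer [array([ 564.3, -103. ]), np.float64(15.3)] [array([ 564.4, -102.6]), array([27.7, 29. ]), np.float64(5.4)]
nut [array([ 568.7, -184.6]), np.float64(20.8)] [array([ 568.4, -184.8]), array([35.2, 40.4]), np.float64(6.7)]
gear [array([ 574.8, -266.4]), np.float64(27.1)] [array([ 574.6, -266.4]), array([51.1, 53.2]), np.float64(17.6)]
spacer [ 0.5653 -0.1013  0.076 ]
nut [ 0.5691 -0.1844  0.056 ]
hub [ 0.5757 -0.2666  0.064 ]
bearing [ 0.5829 -0.348   0.0415]
pad [ 0.5002 -0.3531  0.05  ]
```

jog_arm:
  deltas: [-0.121,-0.041,0.12,0,0,0,-1,-0.121,-0.041,0.12,0,0,0,-1,-0.121,-0.041,0.12,0,0,0,-1,-0.121,-0.041,0.22,0,0,0,-1,-0.121,-0.041,0.22,0,0,0,-1,-0.121,-0.041,0.22,0,0,0,-1,-0.121,-0.041,0.22,0,0,0,-1]

```text
time: 2.15
tool_pos: [0.5022, -0.3564, 0.0947]
tcp_rot: [-2.136, -2.29, 0.003]
wrist_force: [0.7, 0.9, -0.3]
width: 0.001
grip_force: 0.0
```

Run:
```python
from h import *
delta((.50,-.357,.044),np.radians(4.5))
```

```text
pos [ 0.5022 -0.3564  0.0947] t 2.15 tooly 3.97 tilt 0.59
shift [-0.0008 -0.0019  0.0508]
turn -0.53
```

jog_arm:
  deltas: [0.001,0,0.015,0,0,0,-1,0.001,0,0.025,0,0,0,-1,0.001,0,0.032,0,0,0,-1,0.001,0,0.038,0,0,0,-1,0.001,0,0.043,0,0,0,-1,0.001,0,0.048,0,0,0,-1,0.001,0,0.052,0,0,0,-1,0.001,0,0.052,0,0,0,-1]

```text
time: 2.95
tool_pos: [0.5079, -0.3559, 0.049]
tcp_rot: [2.137, 2.3, -0.001]
wrist_force: [-1.2, -0.9, 2.6]
width: -0.001
grip_force: 1.3
```

jog_arm:
  deltas: [0,-0.007,-0.003,0,0,0,-1,0,-0.007,0.002,0,0,0,-1,0,-0.007,0.005,0,0,0,-1,0,-0.007,0.006,0,0,0,-1,0,-0.007,0.006,0,0,0,-1]

```text
time: 3.45
tool_pos: [0.5013, -0.3567, 0.0458]
tcp_rot: [2.138, 2.3, 0.0]
wrist_force: [-7.0, 3.7, 21.6]
width: 0.001
grip_force: 11.2
```

jog_arm:
  deltas: [0,0,-0.05,0,0,0,-1,0,0,-0.095,0,0,0,1,0.002,0.083,-0.095,0,0,0,1,0.002,0.083,-0.095,0,0,0,1,0.002,0.083,-0.095,0,0,0,1,0.002,0.083,-0.095,0,0,0,1,0.002,0.083,-0.095,0,0,0,1]

```text
time: 4.15
tool_pos: [0.5818, -0.3476, 0.1359]
tcp_rot: [-2.138, -2.299, 0.001]
wrist_force: [-0.5, 0.9, 0.2]
width: 0.994
grip_force: 0.0
```

Run:
```python
from h import *
c=read_camera("wrist");s=read_camera("side")["color"]
cv2.imwrite("pics/b.png",np.hstack([cv2.resize(c["color"],None,fx=.6,fy=.6)[:, :],cv2.resize(s[280:400,320:480],None,fx=2,fy=2)]))if 0 else cv2.imwrite("pics/b.png",np.vstack([cv2.resize(c["color"],None,fx=.7,fy=.7),cv2.resize(s[270:390,290:450],(448,300))]))
delta((.583,-.349,.060),np.radians(4.5))
```

```text
pos [ 0.5817 -0.3479  0.1363] t 4.25 tooly 4.13 tilt 0.11
shift [-0.0013  0.0014  0.0763]
turn -0.37
```

View pics/b.png

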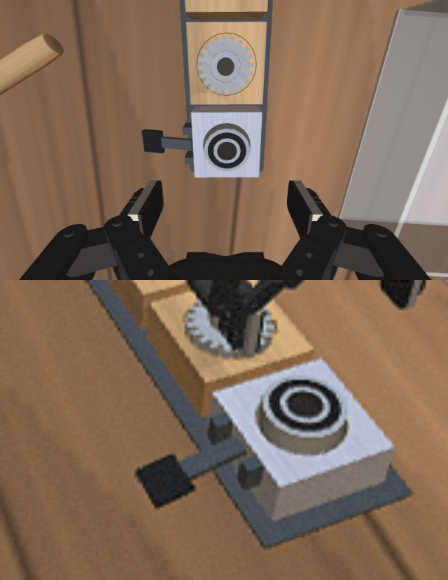

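The ejector is fully down and the bearing stands proud of its block. I'll descend and grip it.

jog_arm:
  deltas: [-0.001,0.001,0.04,0,0,0,1,-0.001,0.001,0.07,0,0,0,1,-0.001,0.001,0.079,0,0,0,1,-0.001,0.001,0.079,0,0,0,-1,-0.001,0.001,0.079,0,0,0,-1,-0.001,0.001,0.079,0,0,0,-1,-0.001,0.001,0.079,0,0,0,-1,-0.001,0.001,0.079,0,0,0,-1]
  squeeze: 45

```text
time: 5.05
tool_pos: [0.5854, -0.35, 0.0603]
tcp_rot: [2.137, 2.298, 0.001]
wrist_force: [-0.1, 0.3, 3.7]
width: 0.527
grip_force: 45.8
```

jog_arm:
  deltas: [0,0,-0.04,0,0,0,-1,0,0,-0.08,0,0,0,-1,0.05,0.002,-0.12,0,0,0,-1,0.1,0.005,-0.12,0,0,0,-1,0.15,0.007,-0.12,0,0,0,-1,0.2,0.009,-0.12,0,0,0,-1,0.25,0.011,-0.12,0,0,0,-1,0.3,0.013,-0.12,0,0,0,-1]

```text
time: 5.85
tool_pos: [0.5752, -0.0585, 0.1784]
tcp_rot: [2.139, 2.3, 0.001]
wrist_force: [0.9, 1.0, -0.9]
width: 0.524
grip_force: 47.8
```

Run:
```python
from h import *
delta((.565,.3255,.08),np.radians(5.3));print(readout.read_state()["width"])
```

```text
pos [ 0.5752 -0.0585  0.1784] t 5.85 tooly 4.15 tilt 0.04
shift [0.3837 0.0175 0.0985]
turn -1.15
0.5244777196639846
```

jog_arm:
  deltas: [0.376,0.018,0,0,0,-1.2,-1,0.376,0.018,0,0,0,-1.2,-1,0.376,0.018,0,0,0,-1.2,-1,0.376,0.018,0,0,0,-1.2,-1,0.376,0.018,0,0,0,-1.2,-1,0.376,0.018,0,0,0,-1.2,-1,0.376,0.018,0,0,0,-1.2,-1,0.376,0.018,0.05,0,0,-1.2,-1]

```text
time: 6.65
tool_pos: [0.5713, 0.3201, 0.1417]
tcp_rot: [2.108, 2.323, 0.026]
wrist_force: [2.5, 0.7, -0.4]
width: 0.523
grip_force: 47.9
```

jog_arm:
  deltas: [0,0,0.04,0,0,0,-1,0,0,0.04,0,0,0,-1,0,0,0.04,0,0,0,-1]

```text
time: 6.95
tool_pos: [0.5653, 0.3122, 0.0931]
tcp_rot: [-2.114, -2.322, 0.005]
wrist_force: [-0.5, 0.5, 0.1]
width: 0.527
grip_force: 47.7
```

Run:
```python
from h import *
delta((.565,.3255,.037),np.radians(5.3))
```

```text
pos [0.5653 0.3122 0.0931] t 6.95 tooly 5.37 tilt 0.18
shift [0.0134 0.0011 0.0561]
turn 0.07
```

jog_arm:
  deltas: [0.0135,0.001,0.02,0,0,0,-1,0.0135,0.001,0.04,0,0,0,-1,0.0135,0.001,0.045,0,0,0,-1,0.0135,0.001,0.045,0,0,0,-1]

```text
time: 7.35
tool_pos: [0.5669, 0.3258, 0.0504]
tcp_rot: [2.116, 2.322, 0.002]
wrist_force: [0.6, -0.4, -1.8]
width: 0.527
grip_force: 47.8
```

Run:
```python
from h import *
delta((.565,.3255,.036),np.radians(5.3))
c=read_camera("wrist");cv2.imwrite("pics/t1.png",c["color"])
```

```text
pos [0.5669 0.3258 0.0504] t 7.35 tooly 5.31 tilt 0.07
shift [-0.0001 -0.002   0.0144]
turn 0.01
```

View pics/t1.png

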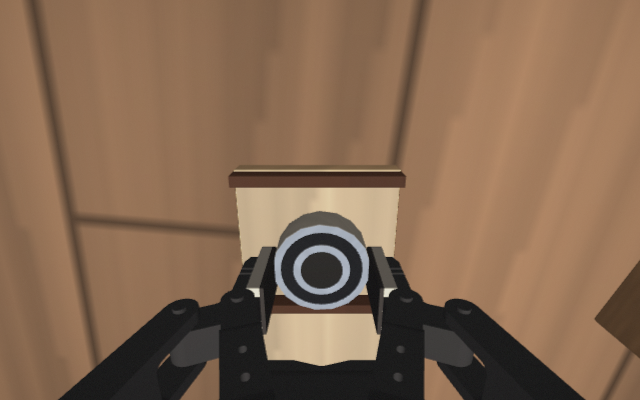

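jog_arm:
  deltas: [0,-0.002,0.008,0,0,0,-1,0,-0.002,0.014,0,0,0,-1,0,-0.002,0.015,0,0,0,-1,0,-0.002,0.015,0,0,0,-1]

```text
time: 7.8
tool_pos: [0.565, 0.3263, 0.0354]
tcp_rot: [2.115, 2.322, 0.002]
wrist_force: [-1.8, -1.7, 5.1]
width: 0.525
grip_force: 48.5
```

jog_arm:
  deltas: [0,0,0,0,0,0,1,0,0,0,0,0,0,1,0,0,-0.04,0,0,0,1,0,0,-0.09,0,0,0,1,-0.592,-0.045,-0.14,0,0,0.8,1,-0.592,-0.045,-0.14,0,0,0.8,1,-0.592,-0.045,-0.14,0,0,0.8,1,-0.592,-0.045,-0.14,0,0,0.8,1]

```text
time: 8.6
tool_pos: [0.5674, 0.1253, 0.141]
tcp_rot: [2.13, 2.309, 0.001]
wrist_force: [0.6, -0.4, -1.2]
width: 1.004
grip_force: 0.0
```

Run:
```python
from h import *
delta((.575,-.2675,.13),np.radians(4.5))
```

```text
pos [0.5674 0.1253 0.141 ] t 8.6 tooly 4.62 tilt 0.03
shift [-0.3921 -0.0241  0.011 ]
turn 0.12
```

jog_arm:
  deltas: [-0.383,-0.024,-0.01,0,0,0,1,-0.383,-0.024,-0.01,0,0,0,1,-0.383,-0.024,-0.01,0,0,0,1,-0.383,-0.024,-0.01,0,0,0,1,-0.383,-0.024,-0.01,0,0,0,1,-0.383,-0.024,-0.01,0,0,0,1,-0.383,-0.024,-0.01,0,0,0,1,-0.383,-0.024,-0.01,0,0,0,1]

```text
time: 9.4
tool_pos: [0.574, -0.2603, 0.1509]
tcp_rot: [2.132, 2.306, -0.001]
wrist_force: [0.1, 0.4, -0.6]
width: 0.997
grip_force: 0.0
```

Run:
```python
from h import *
delta((.575,-.2675,.066),np.radians(4.5))
```

```text
pos [ 0.574  -0.2603  0.1509] t 9.4 tooly 4.47 tilt 0.07
shift [-0.0072  0.0004  0.0849]
turn -0.03
```

jog_arm:
  deltas: [-0.006,0,0.04,0,0,0,1,-0.006,0,0.075,0,0,0,1,-0.006,0,0.085,0,0,0,1,-0.006,0,0.085,0,0,0,-1,-0.006,0,0.085,0,0,0,-1,-0.006,0,0.085,0,0,0,-1,-0.006,0,0.085,0,0,0,-1,-0.006,0,0.085,0,0,0,-1]

```text
time: 10.2
tool_pos: [0.5764, -0.2633, 0.0682]
tcp_rot: [2.128, 2.306, 0.002]
wrist_force: [-0.3, 0.7, 4.2]
width: 0.284
grip_force: 44.3
```

jog_arm:
  deltas: [0,0,-0.04,0,0,0,-1,0,0,-0.08,0,0,0,-1,0.05,0.0035,-0.12,0,0,0,-1,0.1,0.007,-0.12,0,0,0,-1,0.15,0.0105,-0.12,0,0,0,-1,0.2,0.014,-0.12,0,0,0,-1,0.25,0.0175,-0.12,0,0,0,-1,0.3,0.021,-0.12,0,0,0,-1]

```text
time: 11.0
tool_pos: [0.5714, 0.0276, 0.1862]
tcp_rot: [2.131, 2.308, 0.001]
wrist_force: [0.3, 0.6, -2.0]
width: 0.279
grip_force: 45.6
```

Run:
```python
from h import *
delta((.5725,.250,.1),np.radians(5.3));c=read_camera("wrist");cv2.imwrite("pics/g1.png",c["color"])
```

```text
pos [0.5714 0.0276 0.1862] t 11.0 tooly 4.56 tilt 0.05
shift [0.2216 0.0187 0.0863]
turn -0.74
```

View pics/g1.png

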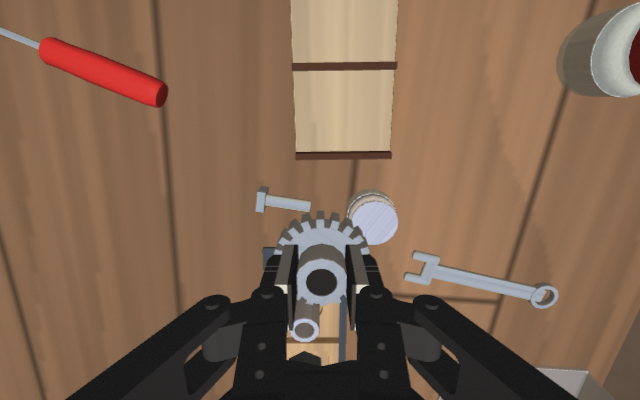

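The gear is held upright by its hub, with the hub top near (321,283). I'll carry it to the third place.

jog_arm:
  deltas: [0.213,0.017,0.03,0,0,-0.7,-1,0.213,0.017,0.03,0,0,-0.7,-1,0.213,0.017,0.03,0,0,-0.7,-1,0.213,0.017,0.05,0,0,-0.7,-1,0.213,0.017,0.09,0,0,-0.7,-1,0.213,0.017,0.11,0,0,-0.7,-1,0.213,0.017,0.11,0,0,-0.7,-1,0.213,0.017,0.11,0,0,-0.7,-1]

```text
time: 11.85
tool_pos: [0.5717, 0.2391, 0.0757]
tcp_rot: [-2.117, -2.321, 0.001]
wrist_force: [1.2, -0.4, -1.2]
width: 0.281
grip_force: 45.6
```

Run:
```python
from h import *
delta((.5725,.250,.0445),np.radians(5.3))
c=read_camera("wrist");cv2.imwrite("pics/g2.png",c["color"])
```

```text
pos [0.5717 0.2391 0.0757] t 11.85 tooly 5.28 tilt 0.05
shift [0.0108 0.0018 0.0312]
turn -0.02
```

View pics/g2.png

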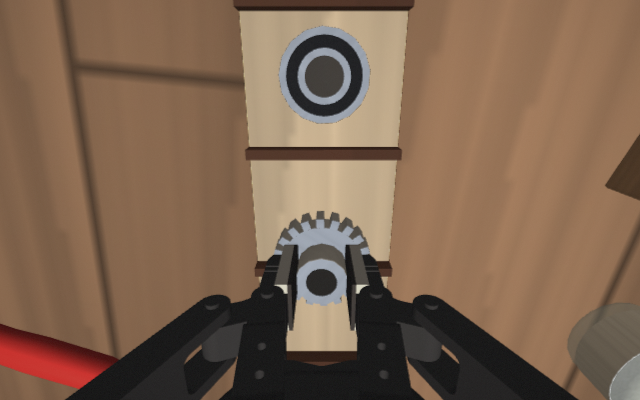

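The bearing stands centred in the leftmost place, at (324,75). I'll check the gear's offset from the tool using the hub bore at (321,283).

Run:
```python
from h import *
c=read_camera("wrist");s=readout.read_state()
h=ray(c,(321.5,283),s["tool_pos"][2]-.0042)[0];print(h,h-s["tool_pos"])
print("bearing",ray(c,(324,75),.030)[0])
```

```text
[0.57306877 0.23566676 0.07375186] [-0.00057076 -0.00358358 -0.0042    ]
bearing [0.56589114 0.32917739 0.03      ]
```

jog_arm:
  deltas: [0.011,0.001,0.015,0,0,0,-1,0.011,0.001,0.027,0,0,0,-1,0.011,0.001,0.032,0,0,0,-1,0.011,0.001,0.034,0,0,0,-1,0.011,0.001,0.034,0,0,0,-1]

```text
time: 12.45
tool_pos: [0.572, 0.2506, 0.044]
tcp_rot: [-2.117, -2.321, 0.0]
wrist_force: [-7.1, -1.6, 13.9]
width: 0.277
grip_force: 48.0
```

jog_arm:
  deltas: [0,0,0,0,0,0,1,0,0,0,0,0,0,1,0,0,0,0,0,0,1,0,0,-0.04,0,0,0,1,0,0,-0.09,0,0,0,1,-0.434,-0.043,-0.12,0,0,0.8,1,-0.434,-0.043,-0.12,0,0,0.8,1,-0.434,-0.043,-0.12,0,0,0.8,1]

```text
time: 13.25
tool_pos: [0.5709, 0.0996, 0.1425]
tcp_rot: [2.131, 2.308, 0.001]
wrist_force: [0.0, 0.0, -0.1]
width: 1.001
grip_force: 0.0
```

jog_arm:
  deltas: [-0.287,-0.03,0,0,0,0,1,-0.287,-0.03,0,0,0,0,1,-0.287,-0.03,0,0,0,0,1,-0.287,-0.03,0,0,0,0,1,-0.287,-0.03,0,0,0,0,1,-0.287,-0.03,0,0,0,0,1,-0.287,-0.03,0,0,0,0,1]

```text
time: 13.95
tool_pos: [0.563, -0.1926, 0.1418]
tcp_rot: [2.138, 2.3, -0.002]
wrist_force: [0.4, -0.0, 0.5]
width: 1.002
grip_force: 0.0
```

Run:
```python
from h import *
delta((.569,-.1855,.0575),np.radians(5.5))
```

```text
pos [ 0.563  -0.1926  0.1418] t 13.95 tooly 4.18 tilt 0.1
shift [0.0068 0.0065 0.0843]
turn -1.32
```

jog_arm:
  deltas: [0.007,0.0065,0.04,0,0,-2,1,0.007,0.0065,0.075,0,0,-2,1,0.007,0.0065,0.083,0,0,-2,1,0.007,0.0065,0.083,0,0,-2,-1,0.007,0.0065,0.083,0,0,-2,-1,0.007,0.0065,0.083,0,0,-2,-1,0.007,0.0065,0.083,0,0,-2,-1,0.007,0.0065,0.083,0,0,-2,-1]

```text
time: 14.75
tool_pos: [0.5711, -0.1808, 0.0615]
tcp_rot: [2.09, 2.34, 0.003]
wrist_force: [-0.2, 1.7, 5.9]
width: 0.407
grip_force: 45.9
```

jog_arm:
  deltas: [0,0,-0.04,0,0,0,-1,0,0,-0.085,0,0,0,-1,0,0,-0.12,0,0,0,-1,0.05,0.007,-0.12,0,0,0,-1,0.1,0.014,-0.12,0,0,0,-1,0.15,0.021,-0.12,0,0,0,-1,0.2,0.028,-0.12,0,0,0,-1,0.25,0.035,-0.12,0,0,0,-1]

```text
time: 15.55
tool_pos: [0.5755, 0.0714, 0.1795]
tcp_rot: [2.093, 2.342, 0.001]
wrist_force: [0.7, -0.5, -0.9]
width: 0.403
grip_force: 45.5
```

jog_arm:
  deltas: [0.05,0.007,0,0,0,1,-1,0.1,0.013,0.03,0,0,1,-1,0.101,0.013,0.06,0,0,1,-1,0.101,0.013,0.09,0,0,1,-1,0.101,0.013,0.1,0,0,1,-1,0.101,0.013,0.1,0,0,1,-1,0.101,0.013,0.1,0,0,1,-1]

```text
time: 16.25
tool_pos: [0.5783, 0.1712, 0.0803]
tcp_rot: [2.113, 2.323, 0.002]
wrist_force: [0.1, -0.0, -0.7]
width: 0.402
grip_force: 45.5
```

Run:
```python
from h import *
delta((.580,.173,.0375),np.radians(5.3))
c=read_camera("wrist");cv2.imwrite("pics/n1.png",c["color"]);np.save("n1.npy",c,allow_pickle=True)
```

```text
pos [0.5783 0.1712 0.0803] t 16.25 tooly 5.42 tilt 0.1
shift [0.0016 0.0018 0.0428]
turn 0.12
```

View pics/n1.png

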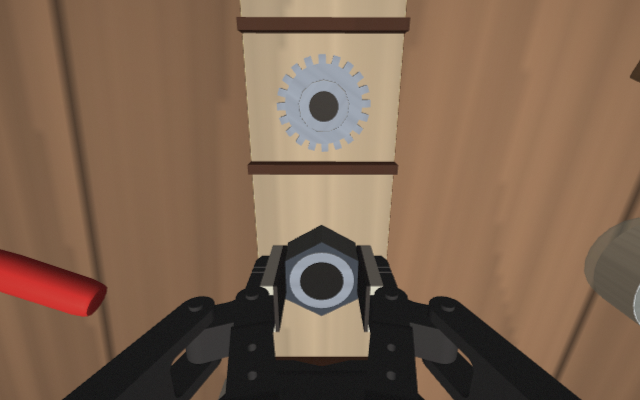

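The gear stands centred in its place and the nut is held by its flats, with the bore at (321,280). I'll lower it.

jog_arm:
  deltas: [0.0015,0.0015,0.025,0,0,0,-1,0.0015,0.0015,0.038,0,0,0,-1,0.0015,0.0015,0.043,0,0,0,-1,0.0015,0.0015,0.044,0,0,0,-1,0.0015,0.0015,0.044,0,0,0,-1]

```text
time: 16.8
tool_pos: [0.5786, 0.1726, 0.0375]
tcp_rot: [-2.113, -2.324, 0.002]
wrist_force: [-5.9, -3.1, 10.8]
width: 0.405
grip_force: 46.7
```

jog_arm:
  deltas: [0,0,0,0,0,0,1,0,0,0,0,0,0,1,0,0,0,0,0,0,1,0,0,-0.04,0,0,0,1,0,0,-0.09,0,0,0,1,-0.05,-0.007,-0.12,0,0,0,1,-0.1,-0.014,-0.12,0,0,0,1,-0.15,-0.021,-0.12,0,0,0,1]

```text
time: 17.6
tool_pos: [0.5739, 0.0295, 0.1575]
tcp_rot: [2.108, 2.324, 0.005]
wrist_force: [0.5, -0.0, 0.5]
width: 0.998
grip_force: 0.0
```

jog_arm:
  deltas: [-0.05,-0.007,0,0,0,0.8,1,-0.1,-0.015,0,0,0,0.8,1,-0.123,-0.019,0,0,0,0.8,1,-0.123,-0.019,0,0,0,0.8,1,-0.123,-0.019,0,0,0,0.8,1]

```text
time: 18.1
tool_pos: [0.5652, -0.0942, 0.1548]
tcp_rot: [-2.131, -2.308, -0.001]
wrist_force: [-0.4, 0.5, 0.8]
width: 1.005
grip_force: 0.0
```

Run:
```python
from h import *
delta((.5645,-.1025,.065),np.radians(4.5))
```

```text
pos [ 0.5652 -0.0942  0.1548] t 18.1 tooly 4.56 tilt 0.03
shift [-0.0083 -0.0013  0.0898]
turn 0.06
```

jog_arm:
  deltas: [-0.008,-0.001,0.04,0,0,0,1,-0.008,-0.001,0.08,0,0,0,1,-0.008,-0.001,0.09,0,0,0,1,-0.008,-0.001,0.09,0,0,0,-1,-0.008,-0.001,0.09,0,0,0,-1,-0.008,-0.001,0.09,0,0,0,-1,-0.008,-0.001,0.09,0,0,0,-1,-0.008,-0.001,0.09,0,0,0,-1]

```text
time: 18.9
tool_pos: [0.5667, -0.102, 0.0673]
tcp_rot: [2.127, 2.308, 0.003]
wrist_force: [-0.5, 0.9, 7.5]
width: 0.319
grip_force: 44.2
```

jog_arm:
  deltas: [0,0,-0.04,0,0,0,-1,0,0,-0.085,0,0,0,-1,0,0,-0.12,0,0,0,-1,0.05,0.009,-0.12,0,0,-0.8,-1,0.1,0.018,-0.12,0,0,-0.8,-1,0.15,0.028,-0.12,0,0,-0.8,-1,0.191,0.036,-0.12,0,0,-0.8,-1,0.191,0.036,-0.09,0,0,-0.8,-1]

```text
time: 19.7
tool_pos: [0.5897, 0.0972, 0.1604]
tcp_rot: [2.103, 2.325, 0.017]
wrist_force: [1.1, -1.2, -1.7]
width: 0.315
grip_force: 44.8
```

jog_arm:
  deltas: [0,0,0.05,0,0,0,-1,0,0,0.08,0,0,0,-1,0,0,0.08,0,0,0,-1,0,0,0.08,0,0,0,-1]

```text
time: 20.1
tool_pos: [0.5851, 0.0913, 0.0751]
tcp_rot: [-2.113, -2.324, 0.001]
wrist_force: [0.6, 2.0, -0.6]
width: 0.316
grip_force: 44.8
```

Run:
```python
from h import *
delta((.587,.091,.0433),np.radians(5.3))
c=read_camera("wrist");cv2.imwrite("pics/s1.png",c["color"])
```

```text
pos [0.5851 0.0913 0.0751] t 20.1 tooly 5.46 tilt 0.05
shift [-0.0005  0.0019  0.0318]
turn 0.16
```

View pics/s1.png

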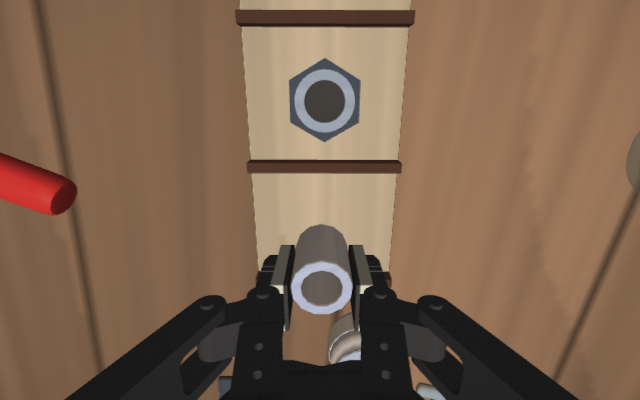

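The nut is centred in its place and the spacer is upright in the grip, with its top at (322,287). I'll lower and release it.

jog_arm:
  deltas: [0,0.001,0.018,0,0,0,-1,0,0.001,0.028,0,0,0,-1,0,0.001,0.032,0,0,0,-1,0,0.001,0.033,0,0,0,-1,0,0.001,0.033,0,0,0,-1]

```text
time: 20.65
tool_pos: [0.5869, 0.0914, 0.0434]
tcp_rot: [2.112, 2.324, 0.001]
wrist_force: [-1.7, 0.5, 3.1]
width: 0.317
grip_force: 45.2
```

jog_arm:
  deltas: [0,0,0,0,0,0,1,0,0,0,0,0,0,1,0,0,0,0,0,0,1,0,0,-0.04,0,0,0,1,0,0,-0.09,0,0,0,1,-0.05,0,-0.14,0,0,0,1,-0.1,0,-0.19,0,0,0,1,-0.15,-0.05,-0.2,0,0,0,1]

```text
time: 21.45
tool_pos: [0.576, -0.0209, 0.2266]
tcp_rot: [2.107, 2.322, 0.008]
wrist_force: [0.5, -0.2, -0.2]
width: 1.0
grip_force: 0.0
```

jog_arm:
  deltas: [-0.05,-0.05,0,0,0,0,1,-0.1,-0.08,0,0,0,0,1,-0.1,-0.08,0,0,0,0,1,-0.1,-0.08,0,0,0,0,1]

```text
time: 21.85
tool_pos: [0.5004, -0.13, 0.2221]
tcp_rot: [2.117, 2.32, -0.002]
wrist_force: [-0.0, 0.7, -0.4]
width: 1.002
grip_force: 0.0
```

Run:
```python
from h import *
c=read_camera("top");s=read_camera("side")["color"]
cv2.imwrite("pics/f.png",np.vstack([cv2.resize(c["color"][145:220,150:310],(640,300)),cv2.resize(s[110:210,240:400],(480,300))[:, :480] if 0 else cv2.copyMakeBorder(cv2.resize(s[110:210,240:400],(448,280)),0,0,0,192,0)]))
```

```text
(no output)
```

View pics/f.png

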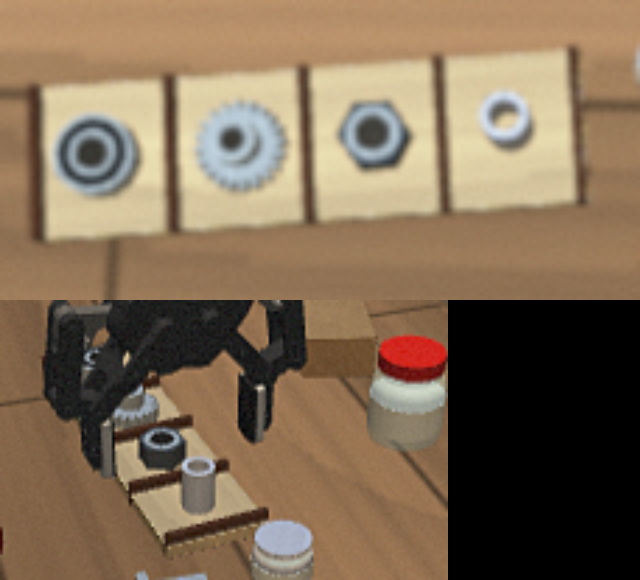

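All four parts stand upright in reverse order: bearing, gear, nut, spacer from left to right. Each is within a few millimetres of the centre of its place, so I'm handing in.

```bash
python3 -c "
from workcell import finish_job
print(finish_job())"
```

```text
the job is handed in; nothing more can be done
None
```

I pressed the ejector and raised the bearing, then moved all four parts to the tray and handed the job in. From left to right they stand bearing, gear, nut, spacer; the last pictures show them upright and about centred, but the hand-in gave no verdict.

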